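# Lantern battery check: switch on, three clicks, hold

### The arm

A 6-joint arm with a two-finger parallel gripper is mounted at the origin on the work surface. World frame = base frame: x ahead of the robot, y to its left, z up, the work surface at z = 0. Lengths are in m, angles in rad, forces in N, time in s.
With the tool pointing down it reaches from about 0.25 to 0.8 m from the base axis. Payload 3.9 kg.
Tool frame: the origin (TCP) lies between the finger pads; the fingertips stand 25 mm ahead of it and the grasp point (between the pads) lies 6 mm ahead of it; x points along the fingers, y is the direction in which the jaws open and shut, and the axes are right-handed (so a half turn about x gives the same grasp; the last joint's range is limited). The gripper opens to 85 mm and grips with 20 to 120 N. Pads are 22 mm wide; open, the fingers measure 114 mm over their backs; the gripper's body (76 mm by 85 mm) begins 54 mm behind the grasp point. The pads swing forward as they close: fully open they stand 13 mm farther back than shut.
Start: joints at [-1.162, 0.26, -0.138, 1.173, 0, 1.571], TCP at [0.209, -0.482, 0.256] pointing down, gripper open.
Joint ranges: [-2.78, 2.78], [-0.83, 1.72], [-1.28, 1.37], [-1.9, 2.12], [-1.57, 1.48], [-3.14, 3.14]. Speed limits (rad/s): [2.57, 2.57, 3.14, 3.14, 3.14, 3.14].

### API

Orientations are given as a rotation vector (axis times angle).
In Python, from plant import * gives the robot as it stands. The module is installed in compiled form; this text tells all that it offers.
- The arm moves only by the tool arm_command, never from a script. Its argument "increments" is a list of rows, each a list of 6 numbers: the shift along the tool's x, y, z in mm, then the turn, a rotation vector about the tool's x, y, z in degrees. A call has 1 to 20 rows; each row shifts and turns the commanded pose from where the row before left it, along the tool's axes as they then stand; what a row does not reach is not made up. A row lasts 1/10 s, in which the tool goes at most 50 mm and 8.59 degrees, less where a joint would pass 70% of its speed; a pose out of reach is approached as far as the arm can. A call is refused whole if a number of a shift passes 50 or a number of a turn 8.59, either way. A call with a gripper value outside its range is refused whole. "claw" is the opening, from 0 (shut) to 1 (fully open), set as the call begins (left out, the last holds). The fingers move at their own pace and stop on an object; "force" is the grip in N (left out, the last holds). Time passes only in rows, so rows that do not move let the fingers close. It gives the time, the measured TCP pose, the force and the opening at its end, in the units of the state.
- get_state(): the state, without advancing time (a new reading comes with each control period).
- capture(name): name is "scene" or "top" or "wrist"; returns the picture (384x512x3 uint8, blue, green, red); there is no depth.
- camera_params(name): a dict with "fx", "fy", "cx", "cy" (pixels), "k1" (the pictures are not rectified: a ray, as slopes to the right and down, at radius r is drawn at 1 + k1 r^2 times it, then the intrinsics apply), "origin" and "rotation" of the camera in the world; the wrist camera has in their place "hand_eye" (4x4, takes a point from camera to tool coordinates, whose origin is the TCP and whose axes are the tool frame's). Camera axes: x right, y down, z forward; pixel columns grow to the right and rows downward; lengths in m; the calibration is good to about 2 mm. A picture is of the moment at which its call begins: read the wrist's pose just before it. camera_params takes no time and is no camera call.
- job_done(): hands the job in, once; it reports no verdict.
Trained networks look in the newest picture that a camera, given by its name, has taken for a name from the list of things; names that differ only in an ending like _2 or _b are one class to them, and where a whole thing is asked for, a point or a joint stands for the part that bears it (a point fixed in the world has none). Each returns a list of dicts, best first, with "p" (0 to 1); they miss things now and then, are a little off and sometimes report something else, mostly with a low value. They report only what shows in the picture. A call takes as long as a camera call.
- spot_in(target, camera): "location" ([x, y, z] in m, in world coordinates, good to about 4 mm: the middle of the surface that is visible of it).
- silhouettes(target, camera): "mask" (384x512 bool, what is visible of it).
The state is a dict: "time": time; "q": joint angles; "joint_velocities": joint speeds; "joint_efforts": joint torques, N m; "position": TCP position; "tcp_rot": TCP orientation; "ft_force": force on the tool from outside, world axes, zero at the start; "torque": the same for the moment, N m; "width": finger opening in m.
Only numpy, scipy, OpenCV 4.12 (cv2) and the standard library are available. Lean on these libraries where they do the work, as an engineer would, in place of code of your own. Each camera call takes 0.05 s, during which the arm holds its last target.

### The job

Check the battery of the lantern on the kitchen table: first throw the toggle lever on its box fully over to the rear (on), then turn the dial clockwise, counting the clicks, to the third stop and keep holding it there, because the dial springs back to off when it is let go. Do not run on to the fourth stop, leave the toggle on and leave the bowl, trivet, tin and scoop where they are. You finish with the gripper still holding the dial at the third stop.

Things in the scene. Friction and masses are not known exactly. Their poses are not given: they have to be found in the camera images.
- lantern: Low white lantern, fixed to the table: box 130 (x) x 290 (y) x 45 mm high. Origin: centre of its underside; x from front to rear (away from the robot at yaw 0), y to its left end. On its top, at x = 0: y = +100 mm caged globe 88 mm wide, up to 121 mm above the table; y = -12 mm dial; y = -112 mm toggle. Raised dashes round the dial: where its nose points at off (longest) and at stops 1 to 5.
- dial_grip (a point): On the dial's upright axis, 71 mm above the table, 11 mm below the top of the grip bar. Dial: disc 56 mm wide, 11 mm high, on it a black grip bar 14 mm thick, 50 long, 26 high (56 to 82 mm above the table). At off the bar lies along the lantern's x, pointer nose to the front. The point turns with the dial, x along the bar away from the nose.
- dial (a joint): Dial angle, rad: 0 = off (start, end stop), growing clockwise seen from above. Click stops every 0.42 rad (24 degrees): first 0.42, second 0.84, third 1.26, fourth 1.68, fifth 2.10 (end). A return spring pulls to off with 0.054 Nm at off, 0.077 Nm at the third stop; getting over a click takes about 0.03 Nm more.
- toggle_tip (a point): Centre of the 26 mm ball on the tip of the toggle lever, 50 mm from its pivot (rod 10 mm thick). The lever stands on a grey block 70 (lantern x) x 50 x 25 mm on the lantern's top; the pivot is 67 mm above the table, along the lantern's y. At off the ball is 24 mm to the front of the pivot, 111 mm above the table; upright 117 mm.
- toggle (a joint): Angle of the toggle lever, rad: 0 = off, leaning 0.5 rad to the lantern's front (-x); 1.0 = on, against its end stop, leaning 0.5 rad to the rear (+x). It stays where it is left and needs about 1.2 N at the ball.
- trivet: Round dark silicone trivet, 170 mm wide, 8 mm thick, origin at its underside; bystander with the bowl standing on it.
- bowl_rim (a point): Centre of the mouth of the white ceramic bowl, 164 mm wide and 72 mm high, standing on the trivet; bystander.
- bento: Stainless steel bento tin, 114 x 182 x 54 mm high, origin at the centre of its underside; bystander.
- scoop: Flat white plastic rice scoop lying on the lid of the bento tin, about 184 mm long (along its y), 68 mm wide, 7 mm thick, origin at its underside; bystander.

How it is judged:
By the outcome, as a careful person would: the job done as asked, in the order asked, and still so for the second after the job is handed in, while the arm keeps its last pose, push and grip.
It also fails if it takes over 42 s, if anything falls off the work surface, if the arm or the gripper's body presses on something with over 40 N, if the wrist force passes 120 N, or if a joint passes its speed limit or range.

## Working session

There is one attempt and no reset: what is moved stays moved. The work goes in short steps, Python scripts to look and compute and a tool call to move; the robot and the scene stay as the last step left them, time stands still between calls to the robot, and variables do not carry over. Pictures are saved under pics/ and viewed, and the job is handed in when it is done.

Besides the shell and the picture viewer there is one more tool, called after "Emit:" as a command line: name --pt "numbers of a row" for each row, then --argument value for the rest. arm_command: Moves the arm, as the interface text tells. Its arguments: {"type":"object","properties":{"increments":{"type":"array"},"claw":{"type":"number"},"force":{"type":"number"}},"required":["increments"]}

```bash
mkdir -p pics; cat > h.py <<'E'
from plant import *
import numpy as np, cv2
from scipy.spatial.transform import Rotation as R
E
python3 - <<'E'
from h import *
for n in ["scene","top"]:
    im=capture(n); cv2.imwrite(f"pics/{n}0.png",im)
    p=camera_params(n); print(n,p)
    for t in ["lantern","dial_grip","toggle_tip","bowl_rim","bento"]:
        print(t,[(np.round(d["location"],4).tolist(),round(d["p"],2)) for d in spot_in(t,n)[:2]])
s=get_state(); print(s["time"],s["position"],s["tcp_rot"],s["q"])
print(R.from_rotvec(s["tcp_rot"]).as_matrix().round(3))
E
```

```text
scene {'fx': 366.92318554198874, 'fy': 366.92318554198874, 'cx': 250.995559164918, 'cy': 197.8108136863563, 'k1': -0.07430099532738255, 'origin': array([0.88425481, 0.624153  , 0.80042037]), 'rotation': array([-0.71225302, -2.64662442,  1.11680101])}
lantern [([0.6256, 0.0208, 0.04], 0.96), ([0.602, -0.1195, 0.1113], 0.27)]
dial_grip [([0.6121, -0.0153, 0.0591], 0.8), ([0.6047, -0.1268, 0.1152], 0.32)]
toggle_tip [([0.6028, -0.1245, 0.1161], 0.64)]
bowl_rim [([0.5084, 0.4278, 0.0411], 0.9)]
bento [([0.4495, -0.3814, 0.0504], 0.74)]
top {'fx': 347.3258977823193, 'fy': 347.3258977823193, 'cx': 258.00116647077016, 'cy': 191.6179739790399, 'k1': -0.07415476060777614, 'origin': array([ 0.31411707, -0.00175103,  1.17645874]), 'rotation': array([-2.20683368,  2.0029361 , -0.21678858])}
lantern [([0.5945, -0.0154, 0.0477], 0.9)]
dial_grip [([0.6071, -0.0257, 0.0577], 0.58), ([0.5367, 0.4484, 0.0404], 0.57)]
toggle_tip [([0.5975, -0.1246, 0.122], 0.45)]
bowl_rim [([0.5378, 0.4476, 0.0379], 0.93)]
bento [([0.4327, -0.4094, 0.0601], 0.82)]
0.6 [ 0.20868454 -0.4817355   0.25631315] [ 1.9964098   0.41381923 -1.9964503 ] [-1.16199407e+00  2.59992465e-01 -1.38087129e-01  1.17270818e+00
 -2.20604346e-05  1.57081543e+00]
[[-0.     0.397 -0.918]
 [-0.    -0.918 -0.397]
 [-1.     0.     0.   ]]
```

View images.

View pics/scene0.png

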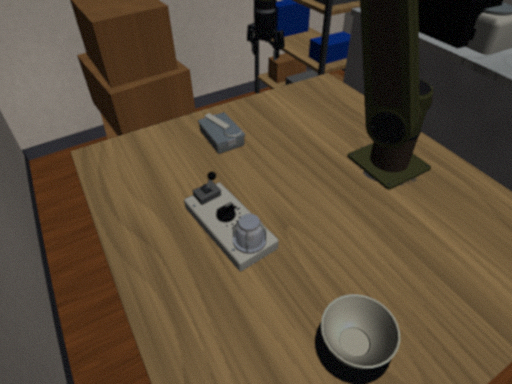

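View pics/top0.png

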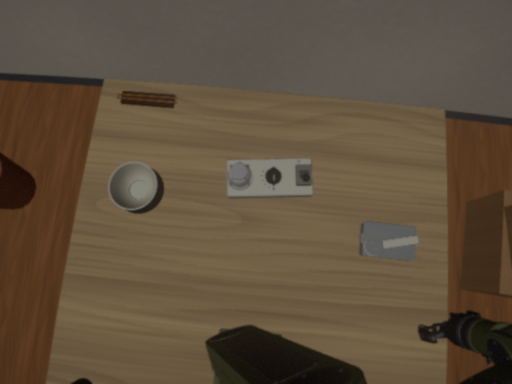

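The scene picture shows the lantern around (230,225), with its toggle at (211,178) and dial at (227,213). In the top picture the lantern spans (227–312, 158–198). I'll enlarge it to get exact corners.

```bash
python3 - <<'E'
from h import *
a=cv2.imread("pics/top0.png")[140:215,215:325]; a=cv2.resize(a,None,fx=7,fy=7,interpolation=cv2.INTER_CUBIC); cv2.imwrite("pics/top0c.png",a)
a=cv2.imread("pics/scene0.png")[160:275,175:285]; a=cv2.resize(a,None,fx=5,fy=5,interpolation=cv2.INTER_CUBIC); cv2.imwrite("pics/scene0c.png",a)
E
```

```text
(no output)
```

View pics/top0c.png

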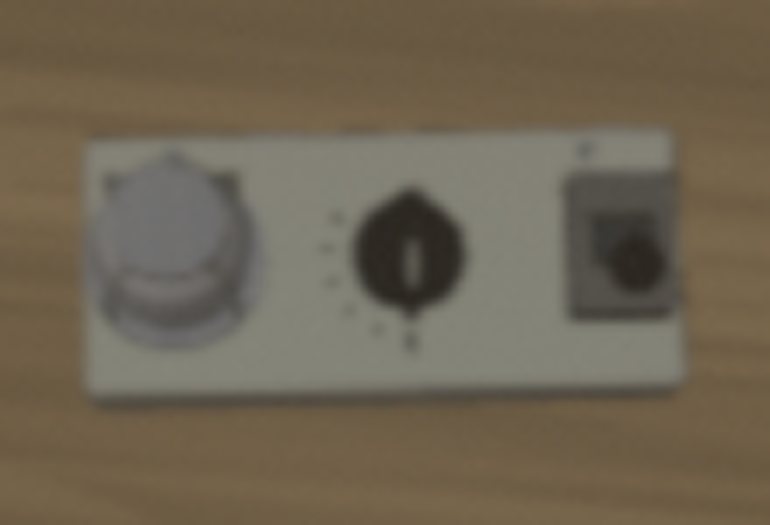

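View pics/scene0c.png

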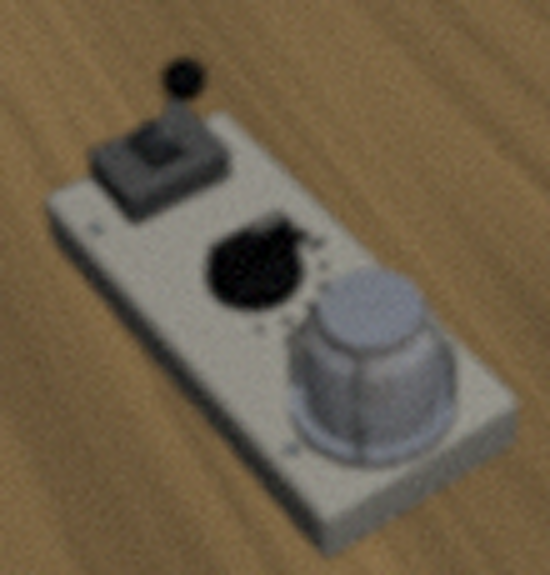

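```bash
cat >> h.py <<'E'
def proj(P,p,Rm=None,o=None):
    if Rm is None: Rm=R.from_rotvec(p["rotation"]).as_matrix(); o=p["origin"]
    c=(np.atleast_2d(P)-o)@Rm; s=c[:,:2]/c[:,2:]; r2=(s**2).sum(1,keepdims=True)
    s=s*(1+p["k1"]*r2); return s*[p["fx"],p["fy"]]+[p["cx"],p["cy"]]
def lan(v,L):
    c,s=np.cos(v[2]),np.sin(v[2]); L=np.atleast_2d(L).astype(float)/1000
    return np.c_[v[0]+c*L[:,0]-s*L[:,1], v[1]+s*L[:,0]+c*L[:,1], L[:,2]]
E
python3 - <<'E'
from h import *
from scipy.optimize import least_squares
L=[[65,145,45],[65,-145,45],[-65,-145,45],[-65,145,45],[-24,-112,111],[0,-12,56]]
top=(np.array([[88,138],[668,130],[680,385],[90,393],[637,262],[410,257]])+.5)/7-.5+[215,140]
sc=(np.array([[325,520],[48,203],[215,115],[517,405],[184,78]])+.5)/5-.5+[175,160]
pt,ps=camera_params("top"),camera_params("scene")
f1=lambda v:(proj(lan(v,L),pt)-top).ravel()
f2=lambda v:(proj(lan(v,L[:5]),ps)-sc).ravel()
for f in (f1,f2,lambda v:np.r_[f1(v),f2(v)]):
    r=least_squares(f,[.6,-.01,0]); print(r.x.round(4),r.fun.reshape(-1,2).round(1).tolist())
v=r.x
print(lan(v,[[0,-12,71],[-24,-112,111],[24,-112,111]]).round(4))
E
```

```text
[ 0.6113 -0.0156  0.1166] [[-1.0, -0.4], [1.1, -0.8], [1.5, 0.1], [-1.3, 0.6], [-0.1, 1.0], [-0.2, -0.6]]
[ 0.6118 -0.0116  0.1222] [[-0.6, 1.0], [-2.2, -0.6], [1.4, -1.2], [1.3, -0.9], [0.1, 1.0]]
[ 0.6113 -0.0139  0.1196] [[-1.6, -0.4], [0.6, -1.0], [1.1, -0.1], [-1.7, 0.7], [-0.6, 0.8], [-0.7, -0.7], [-1.0, 0.3], [-2.2, -1.3], [1.3, -1.7], [0.9, -1.5], [-0.0, 0.5]]
[[ 0.6127 -0.0259  0.071 ]
 [ 0.6008 -0.128   0.111 ]
 [ 0.6485 -0.1223  0.111 ]]
```

Emit:
arm_command --pt "0 0 0 -4 0 0" --claw 0

```text
time: 0.7
position: [0.2087, -0.4817, 0.2563]
tcp_rot: [1.953, 0.478, -1.953]
ft_force: [-0.7, -0.0, 0.5]
width: 0.0733
```

```bash
python3 - <<'E'
from h import *
s=get_state(); print(s["time"],s["position"],s["q"].round(3),s["width"]); print(R.from_rotvec(s["tcp_rot"]).as_matrix().round(3))
p=camera_params("wrist");print(p)
E
```

```text
0.7 [ 0.20870523 -0.48171973  0.2563271 ] [-1.162  0.26  -0.138  1.173  0.     1.499] 0.07332972714277876
[[ 0.     0.462 -0.887]
 [-0.    -0.887 -0.462]
 [-1.     0.     0.   ]]
{'fx': 292.384274611263, 'fy': 292.384274611263, 'cx': 253.33753868794815, 'cy': 191.30296779427658, 'k1': -0.02300629733955316, 'hand_eye': array([[ 4.53426475e-04, -3.03567934e-01,  9.52809689e-01,
        -1.16972316e-01],
       [ 9.99999810e-01, -2.60009691e-04, -5.58723321e-04,
        -7.77769840e-04],
       [ 4.17350237e-04,  9.52809761e-01,  3.03567759e-01,
        -7.75768966e-02],
       [ 0.00000000e+00,  0.00000000e+00,  0.00000000e+00,
         1.00000000e+00]])}
```

Emit:
arm_command --pt "0 0 0 -8.4 0 0" --pt "0 0 0 -8.4 0 0" --pt "0 0 0 -8.4 0 0" --pt "0 0 0 -8.4 0 0" --pt "0 0 0 -8.4 0 0" --pt "0 0 0 -8.4 0 0" --pt "0 0 0 -8.4 0 0" --pt "0 0 0 -8.4 0 0" --pt "0 0 0 -8.4 0 0" --pt "0 0 0 -8.4 0 0" --pt "0 0 0 -8.4 0 0" --pt "0 0 0 -8.4 0 0" --pt "0 0 0 -8.4 0 0" --pt "0 0 0 -8.4 0 0" --pt "0 0 0 -8.4 0 0" --pt "0 0 0 -8.4 0 0" --pt "0 0 0 -8.4 0 0" --pt "0 0 0 -8.4 0 0" --pt "0 0 0 -8.1 0 0"

```text
time: 2.6
position: [0.2087, -0.4817, 0.2563]
tcp_rot: [-0.097, 1.569, 0.097]
ft_force: [-0.1, -0.6, 0.4]
width: 0.0003
```

```bash
cat >> h.py <<'E'
def todo(tgt,yaw=None):
    s=get_state(); M=R.from_rotvec(s["tcp_rot"]).as_matrix()
    print("t",s["time"],"pos",s["position"].round(4),"zang",np.degrees(np.arctan2(M[1,2],M[0,2])).round(2),"F",np.round(s["ft_force"],1),"T",np.round(s["torque"],2),"w",round(s["width"],4),"q",s["q"].round(2))
    print("M",M.round(3).tolist())
    if tgt is not None: print("tool mm",((np.array(tgt)-s["position"])@M*1000).round(1))
E
python3 -c "
from h import *
todo([0.50,-.09,.26])"
```

```text
t 2.6 pos [ 0.2087 -0.4817  0.2563] zang 7.06 F [-0.1 -0.6  0.4] T [0.04 0.01 0.03] w 0.0003 q [-1.16  0.26 -0.14  1.17 -0.   -1.29]
M [[0.0, -0.123, 0.992], [-0.0, 0.992, 0.123], [-1.0, -0.0, 0.0]]
tool mm [ -3.7 353.  337.3]
```

Emit:
arm_command --pt "0 25 24 0 0 0" --pt "0 30 29 0 0 0" --pt "0 30 29 0 0 0" --pt "0 30 29 0 0 0" --pt "0 30 29 0 0 0" --pt "0 30 29 0 0 0" --pt "0 30 29 0 0 0" --pt "0 30 29 0 0 0" --pt "0 30 29 0 0 0" --pt "0 30 29 0 0 0" --pt "0 30 29 0 0 0" --pt "0 27 23 0 0 0" --pt "0 0 0 0 0 0" --pt "0 0 0 0 0 0"

```text
time: 4.0
position: [0.5023, -0.0922, 0.2561]
tcp_rot: [-0.094, 1.569, 0.093]
ft_force: [-0.5, 0.5, 1.2]
width: 0.0005
```

```bash
python3 -c "
from h import *
todo([0.50,-.09,.26])
s=get_state(); im=capture('wrist'); np.save('ws.npy',np.r_[s['position'],s['tcp_rot']])
cv2.imwrite('pics/w1.png',im)
for t in ['dial_grip','toggle_tip','lantern']: print(t,[(np.round(d['location'],4).tolist(),round(d['p'],2)) for d in spot_in(t,'wrist')[:2]])
"
```

```text
t 4.0 pos [ 0.5023 -0.0922  0.2561] zang 6.83 F [-0.5  0.5  1.2] T [ 0.01  0.01 -0.01] w 0.0005 q [-0.18  0.24 -0.17  1.16 -0.   -0.3 ]
M [[-0.001, -0.119, 0.993], [-0.0, 0.993, 0.119], [-1.0, -0.0, -0.001]]
tool mm [-3.9  2.4 -2. ]
dial_grip [([0.6022, -0.0259, 0.0583], 0.78), ([0.4384, -0.3347, 0.0564], 0.29)]
toggle_tip [([0.5921, -0.1267, 0.1215], 0.86)]
lantern [([0.5799, 0.0244, 0.0397], 0.85)]
```

View pics/w1.png

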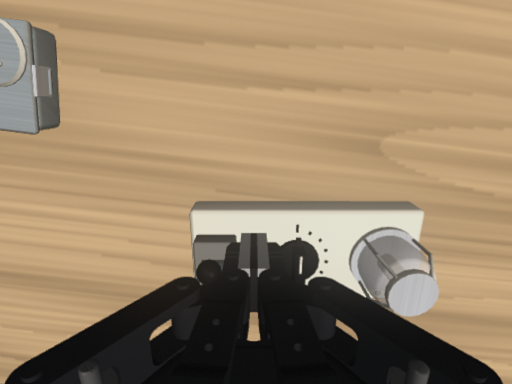

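```bash
cat >> h.py <<'E'
def wproj(P,ws):
    p=camera_params("wrist"); H=p["hand_eye"]; M=R.from_rotvec(ws[3:]).as_matrix()
    return proj(P,p,M@H[:3,:3],ws[:3]+M@H[:3,3])
E
python3 - <<'E'
from h import *
ws=np.load('ws.npy'); v=[.6113,-.0139,.1196]
L=[[-65,-145,45],[-65,145,45],[-24,-112,111],[0,-12,56],[-40,-12,45],[-65,-145,0],[-65,145,0]]
print(wproj(lan(v,L),ws).round(1))
im=cv2.imread('pics/w1.png')[190:320,180:440]; cv2.imwrite('pics/w1c.png',cv2.resize(im,None,fx=3,fy=3,interpolation=cv2.INTER_CUBIC))
E
```

```text
[[186.2 212.2]
 [425.4 211.8]
 [207.  272.7]
 [295.4 264.2]
 [295.6 231. ]
 [193.5 199.8]
 [407.  199.6]]
```

View pics/w1c.png

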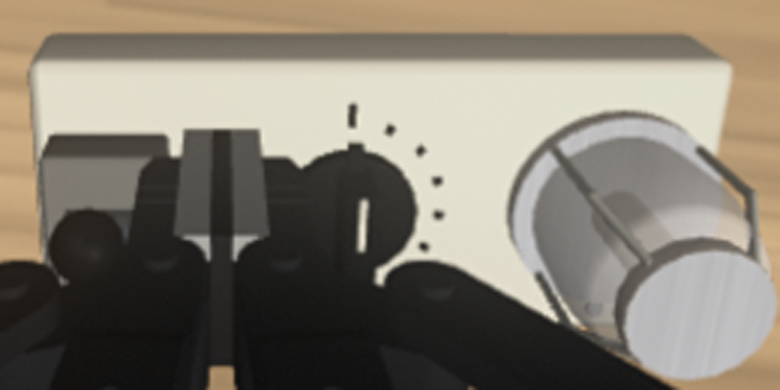

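```bash
python3 - <<'E'
from h import *
v=[.610,-.012,.12]
todo(lan(v,[-75,-112,120])[0])
print(lan(v,[[-75,-112,120],[13,-112,120],[0,-12,65]]))
E
```

```text
t 4.2 pos [ 0.5015 -0.0937  0.2564] zang 6.62 F [-0.5 -0.7  0.4] T [-0.03  0.01 -0.01] w 0.0003 q [-0.18  0.23 -0.17  1.16 -0.   -0.3 ]
M [[-0.0, -0.115, 0.993], [-0.0, 0.993, 0.115], [-1.0, -0.0, -0.0]]
tool mm [136.4 -43.7  42.8]
[[ 0.54894712 -0.13217298  0.12      ]
 [ 0.63631428 -0.12163831  0.12      ]
 [ 0.61143655 -0.0239137   0.065     ]]
```

Emit:
arm_command --pt "10 -20 20 -0.3 0 0" --pt "20 -24 23 0 0 0" --pt "30 0 0 0 0 0" --pt "30 0 0 0 0 0" --pt "30 0 0 0 0 0" --pt "16 0 0 0 0 0" --pt "0 0 0 0 0 0" --pt "0 0 0 0 0 0" --force 60

```text
time: 5.0
position: [0.5499, -0.132, 0.1207]
tcp_rot: [-0.095, 1.569, 0.095]
ft_force: [0.3, 0.6, 0.9]
width: -0.0001
```

```bash
python3 -c "
from h import *
v=[.610,-.012,.12]
todo(lan(v,[13,-112,120])[0])
s=get_state(); im=capture('wrist')
cv2.imwrite('pics/w2.png',im)
cv2.imwrite('pics/s2.png',cv2.resize(capture('scene')[140:275,155:305],None,fx=4,fy=4))
"
```

```text
t 5.0 pos [ 0.5499 -0.132   0.1207] zang 6.95 F [0.3 0.6 0.9] T [0.02 0.02 0.04] w -0.0001 q [-0.24  0.42 -0.28  0.88 -0.   -0.36]
M [[-0.0, -0.121, 0.993], [-0.0, 0.993, 0.121], [-1.0, -0.0, -0.0]]
tool mm [ 0.7 -0.1 87.1]
```

View pics/w2.png

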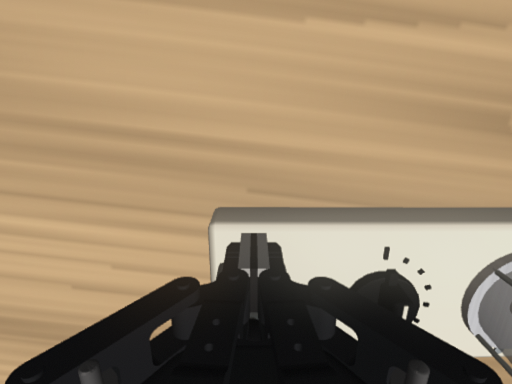

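View pics/s2.png

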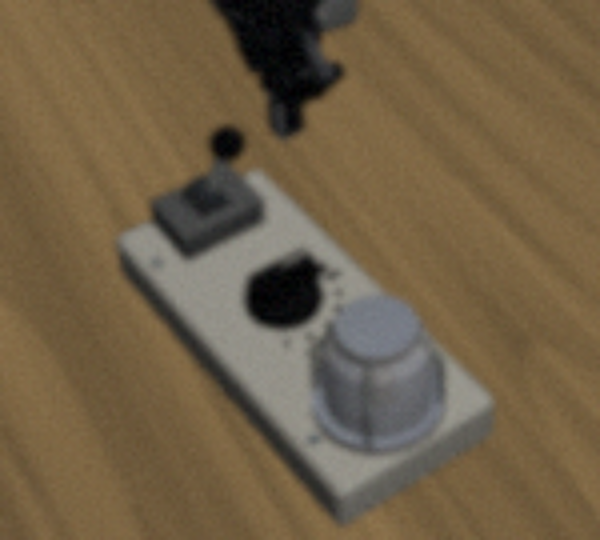

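Emit:
arm_command --pt "0 0 10 0 0 0" --pt "0 0 10 0 0 0" --pt "0 0 8 0 0 0" --pt "0 0 8 0 0 0" --pt "0 0 8 0 0 0" --pt "0 0 8 0 0 0" --pt "0 0 8 0 0 0" --pt "0 0 6 0 0 0" --pt "0 0 2 0 0 0" --pt "0 0 0 0 0 0"

```text
time: 6.1
position: [0.6182, -0.1227, 0.1201]
tcp_rot: [-0.096, 1.568, 0.097]
ft_force: [0.0, 0.6, 0.3]
width: 0.0003
```

Emit:
arm_command --pt "0 0 2 0 0 0" --pt "0 0 2 0 0 0" --pt "0 0 0 0 0 0"

```text
time: 6.4
position: [0.6214, -0.1223, 0.1201]
tcp_rot: [-0.096, 1.569, 0.096]
ft_force: [-0.1, -0.6, -0.9]
width: 0.0001
```

```bash
python3 -c "
from h import *
v=[.610,-.012,.12]
todo(lan(v,[13,-112,120])[0])
cv2.imwrite('pics/s3.png',cv2.resize(capture('scene')[140:275,155:305],None,fx=4,fy=4))
"
```

```text
t 6.4 pos [ 0.6214 -0.1223  0.1201] zang 7.02 F [-0.1 -0.6 -0.9] T [ 0.02  0.21 -0.05] w 0.0001 q [-0.19  0.52 -0.09  0.96  0.   -0.32]
M [[-0.001, -0.122, 0.992], [0.0, 0.992, 0.122], [-1.0, 0.0, -0.0]]
tool mm [ 0.1 -1.1 14.9]
```

View pics/s3.png

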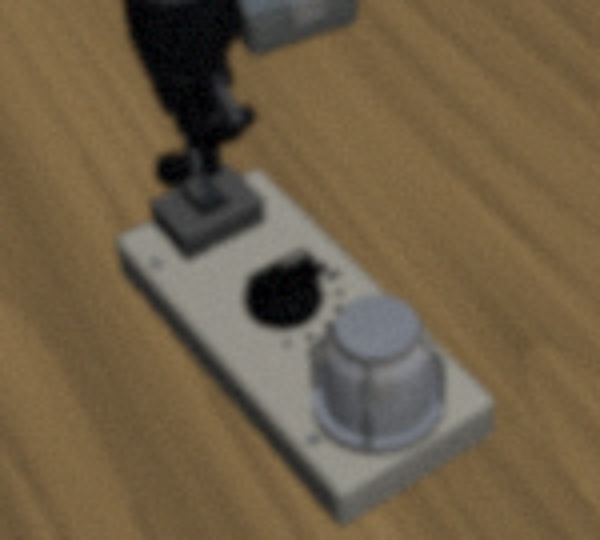

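The lever is over past upright, with the ball at about (175,165) and no end-stop force yet. I'll keep pushing in small steps.

Emit:
arm_command --pt "0 0 2 0 0 0" --pt "0 0 1 0 0 0" --pt "0 0 0 0 0 0"

```text
time: 6.75
position: [0.623, -0.1222, 0.1201]
tcp_rot: [-0.096, 1.572, 0.096]
ft_force: [-5.2, -0.3, 1.5]
width: 0.0005
```

Emit:
arm_command --pt "0 0 2 0 0 0" --pt "0 0 0 0 0 0"

```text
time: 6.95
position: [0.6232, -0.1221, 0.12]
tcp_rot: [-0.096, 1.575, 0.096]
ft_force: [-9.6, -1.5, 4.1]
width: -0.0004
```

Emit:
arm_command --pt "0 0 2 0 0 0" --pt "0 0 0 0 0 0"

```text
time: 7.15
position: [0.6234, -0.1221, 0.12]
tcp_rot: [-0.096, 1.579, 0.095]
ft_force: [-14.0, -2.1, 6.9]
width: 0.0001
```

Emit:
arm_command --pt "0 0 2 0 0 0" --pt "0 0 0 0 0 0"

```text
time: 7.35
position: [0.6235, -0.1221, 0.1199]
tcp_rot: [-0.096, 1.582, 0.095]
ft_force: [-16.7, -3.3, 9.5]
width: -0.0004
```

Emit:
arm_command --pt "0 0 -10 0 0 0" --pt "0 0 -20 0 0 0" --pt "-10 0 -30 0 0 0" --pt "-30 0 -30 0 0 0" --pt "-30 15 -20 0 0 0" --pt "-10 30 0 0 0 0" --pt "0 30 0 0 0 0" --pt "0 20 0 0 0 0" --pt "0 0 0 0 0 0" --pt "0 0 0 0 0 0" --claw 1

```text
time: 8.35
position: [0.5107, -0.0404, 0.2009]
tcp_rot: [-0.098, 1.566, 0.097]
ft_force: [1.0, -0.4, 0.3]
width: 0.0855
```

```bash
python3 -c "
from h import *
v=[.610,-.012,.12]
todo(lan(v,[0,-12,130])[0])
s=get_state(); im=capture('wrist'); np.save('ws.npy',np.r_[s['position'],s['tcp_rot']])
cv2.imwrite('pics/w4.png',im)
cv2.imwrite('pics/s4.png',cv2.resize(capture('scene')[140:275,155:305],None,fx=4,fy=4))
L=[[-65,-145,45],[-65,145,45],[24,-112,111],[0,-12,56],[-25,-12,82],[25,-12,82]]
print(wproj(lan(v,L),np.load('ws.npy')).round(1))
"
```

```text
t 8.35 pos [ 0.5107 -0.0404  0.2009] zang 7.09 F [ 1.  -0.4  0.3] T [ 0.    0.05 -0.01] w 0.0855 q [-0.08  0.27 -0.28  1.02 -0.   -0.2 ]
M [[0.003, -0.123, 0.992], [-0.0, 0.992, 0.123], [-1.0, -0.001, 0.003]]
tool mm [ 71.1   4.  101.8]
[[125.5 217. ]
 [411.3 217.8]
 [145.2 337.8]
 [256.5 279.2]
 [257.  272.7]
 [256.6 316.4]]
```

View pics/w4.png

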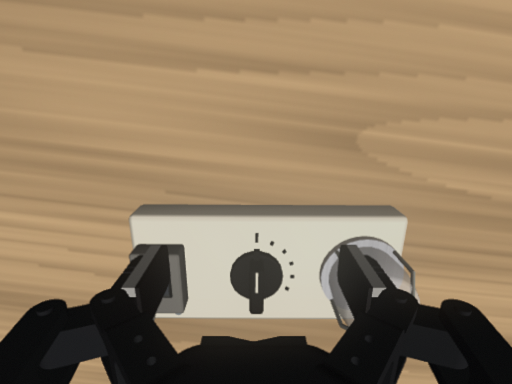

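View pics/s4.png

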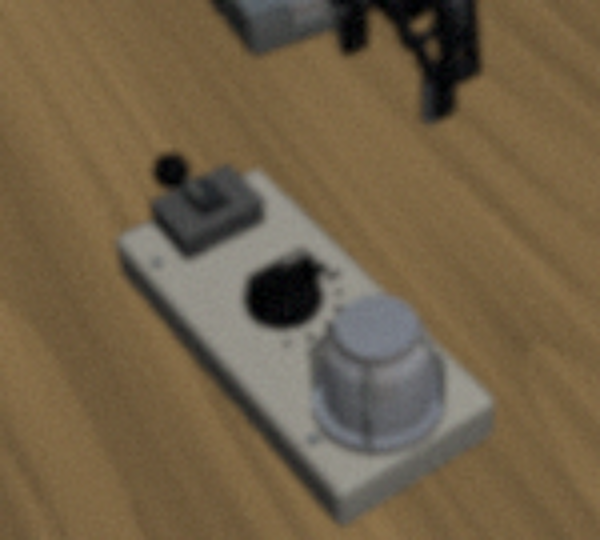

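```bash
python3 -c "
from h import *
v=[.608,-.0115,.12]
print(lan(v,[0,-12,85]))
todo(lan(v,[0,-12,85])[0])
ps=camera_params('scene')
for a in (-.5,0,.3,.4,.5): print(a,proj(lan([.6113,-.0139,.1196],[50*np.sin(a),-112,67+50*np.cos(a)]),ps))
im=cv2.imread('pics/w4.png')[195:330,120:420]; cv2.imwrite('pics/w4c.png',cv2.resize(im,None,fx=2.6,fy=2.6,interpolation=cv2.INTER_CUBIC))
"
```

```text
[[ 0.60943655 -0.0234137   0.085     ]]
t 8.45 pos [ 0.5105 -0.0411  0.2005] zang 6.99 F [ 0.5 -0.7  0.5] T [-0.04  0.04 -0.03] w 0.0856 q [-0.08  0.27 -0.28  1.02 -0.   -0.2 ]
M [[0.001, -0.122, 0.993], [-0.0, 0.993, 0.122], [-1.0, -0.001, 0.001]]
tool mm [115.7   5.6 100.2]
-0.5 [[211.35465213 175.72028149]]
0 [[203.97859225 177.50734553]]
0.3 [[199.58163158 180.23047735]]
0.4 [[198.21926001 181.36617053]]
0.5 [[196.93459876 182.59626642]]
```

View pics/w4c.png

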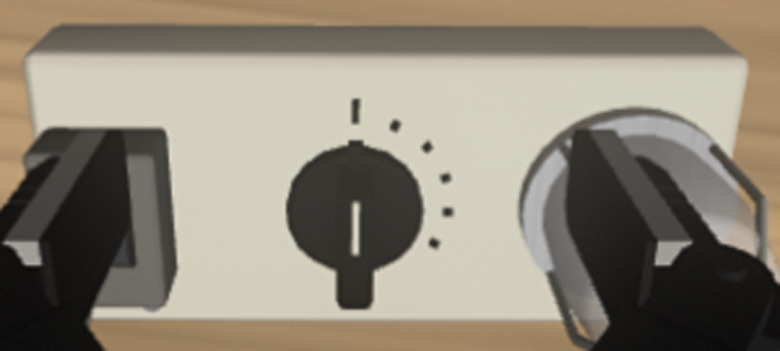

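Emit:
arm_command --pt "10 6 20 0 0 0" --pt "20 0 30 0 0 0" --pt "10 0 30 0 0 0" --pt "10 0 20 0 0 0" --pt "10 0 0 0 0 0" --pt "0 0 0 0 0 0" --pt "0 0 0 0 0 0" --claw 0.55

```text
time: 9.15
position: [0.6069, -0.0229, 0.1399]
tcp_rot: [-0.095, 1.571, 0.096]
ft_force: [-0.6, 0.2, 1.2]
width: 0.047
```

```bash
python3 -c "
from h import *
todo([.6094,-.0234,.085])
im=capture('wrist');cv2.imwrite('pics/w5.png',im)
"
```

```text
t 9.15 pos [ 0.6069 -0.0229  0.1399] zang 6.97 F [-0.6  0.2  1.2] T [ 0.01 -0.02  0.01] w 0.047 q [-0.04  0.47 -0.13  0.97 -0.   -0.16]
M [[-0.002, -0.121, 0.993], [0.0, 0.993, 0.121], [-1.0, 0.0, -0.002]]
tool mm [54.9 -0.8  2.5]
```

View pics/w5.png

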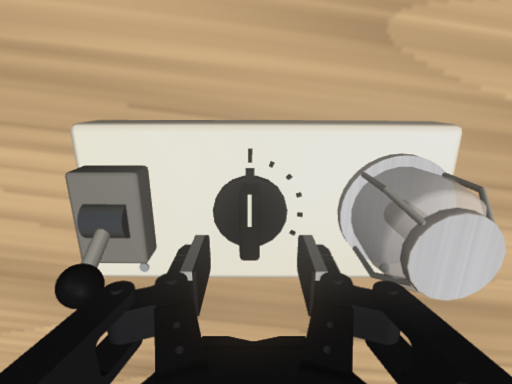

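```bash
python3 -c "
from h import *
from scipy.optimize import least_squares
s=get_state(); ws=np.r_[s['position'],s['tcp_rot']]; ws[:3]=[.6069,-.0229,.1399]
P=lambda v:wproj([[v[0],v[1],.056]],ws)[0]-[250,211.5]
print(least_squares(P,[.61,-.02]).x)
f=lambda v:(wproj(lan(v,[[0,-12,56],[25,-12,82]]),ws)-[[250,211.5],[249.5,256]]).ravel()
for x in([.609,-.0234]): pass
L=[[0,-12,56],[25,-12,82],[-25,-12,82],[24,-112,111],[-65,-145,45],[-65,145,45]]
for v in ([.608,-.0115,.12],[.610,-.012,.12]): print(wproj(lan(v,L),ws).round(1).tolist())
im=cv2.imread('pics/w5.png')[120:290,60:470]; cv2.imwrite('pics/w5c.png',cv2.resize(im[:, 100:300],None,fx=3.5,fy=3.5,interpolation=cv2.INTER_CUBIC))
"
```

```text
[ 0.60851388 -0.02444469]
[[251.2, 212.8], [251.0, 261.2], [250.9, 191.2], [81.2, 285.1], [65.1, 121.9], [470.1, 122.7]]
[[250.2, 215.2], [250.0, 263.7], [249.8, 194.1], [80.6, 287.8], [64.6, 124.7], [468.5, 125.4]]
```

View pics/w5c.png

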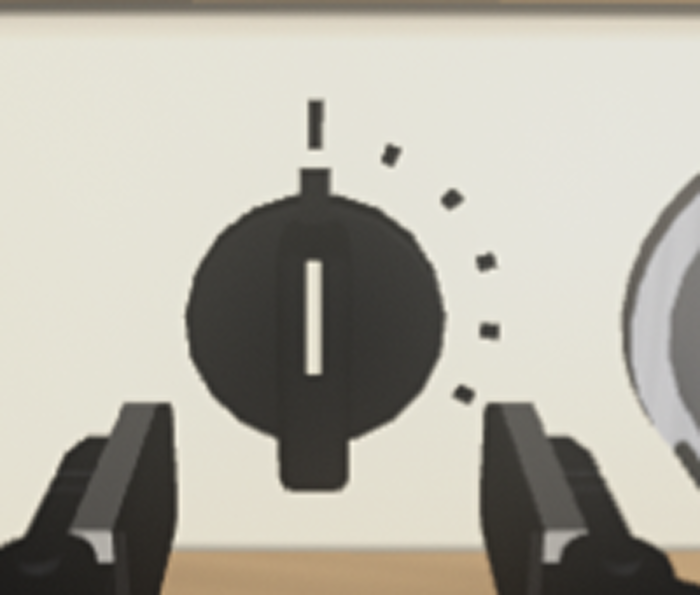

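Emit:
arm_command --pt "0 -1.6 1.4 0 0 0" --pt "15 0 0 0 0 0" --pt "15 0 0 0 0 0" --pt "12 0 0 0 0 0" --pt "8 0 0 0 0 0" --pt "4 0 0 0 0 0" --pt "0 0 0 0 0 0" --pt "0 0 0 0 0 0"

```text
time: 10.0
position: [0.6102, -0.0238, 0.0867]
tcp_rot: [-0.096, 1.568, 0.096]
ft_force: [-1.4, 0.2, 0.1]
width: 0.047
```

Emit:
arm_command --pt "0 0 0 0 0 0" --pt "0 0 0 0 0 0" --pt "0 0 0 0 0 0" --pt "0 0 0 0 0 0" --pt "0 0 0 0 0 0" --pt "0 0 0 0 0 0" --claw 0 --force 50

```text
time: 10.6
position: [0.6105, -0.025, 0.0871]
tcp_rot: [-0.097, 1.567, 0.093]
ft_force: [-0.1, -6.0, 3.6]
width: 0.0127
```

```bash
python3 -c "
from h import *
todo([.6085,-.0243,.086])
im=capture('wrist');cv2.imwrite('pics/w6.png',im)
"
```

```text
t 10.6 pos [ 0.6105 -0.025   0.0871] zang 6.96 F [-0.1 -6.   3.6] T [-0.97  0.06 -0.05] w 0.0127 q [-0.04  0.52 -0.2   0.85 -0.   -0.16]
M [[0.002, -0.121, 0.993], [-0.002, 0.993, 0.121], [-1.0, -0.003, 0.001]]
tool mm [ 1.1  1.  -1.9]
```

View pics/w6.png

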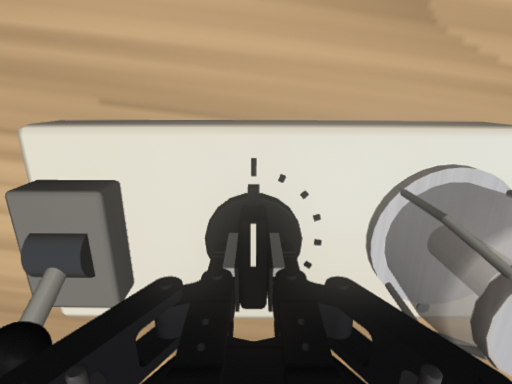

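Emit:
arm_command --pt "0 -1.5 -1.5 0 0 0" --pt "0 0 0 0 0 0" --pt "0 0 0 0 0 0"

```text
time: 10.95
position: [0.6103, -0.0252, 0.0871]
tcp_rot: [-0.096, 1.565, 0.096]
ft_force: [4.6, -0.5, 3.3]
width: 0.0127
```

Emit:
arm_command --pt "0 0 0 4 0 0" --pt "0 0 0 4 0 0" --pt "0 0 0 4 0 0" --pt "0 0 0 4 0 0" --pt "0 0 0 4 0 0" --pt "0 0 0 4 0 0" --pt "0 0 0 0 0 0" --pt "0 0 0 0 0 0"

```text
time: 11.75
position: [0.6103, -0.025, 0.0871]
tcp_rot: [0.232, 1.555, -0.23]
ft_force: [4.6, -0.7, 3.4]
width: 0.0128
```

```bash
python3 -c "
from h import *
todo([.6085,-.0243,.086])
im=capture('wrist');cv2.imwrite('pics/w7.png',im)
"
```

```text
t 11.75 pos [ 0.6103 -0.025   0.0871] zang -16.85 F [ 4.6 -0.7  3.4] T [-0.03 -1.05  0.06] w 0.0128 q [-0.04  0.51 -0.2   0.85  0.    0.25]
M [[0.004, 0.29, 0.957], [0.001, 0.957, -0.29], [-1.0, 0.002, 0.003]]
tool mm [ 1.1  0.1 -1.9]
```

View pics/w7.png

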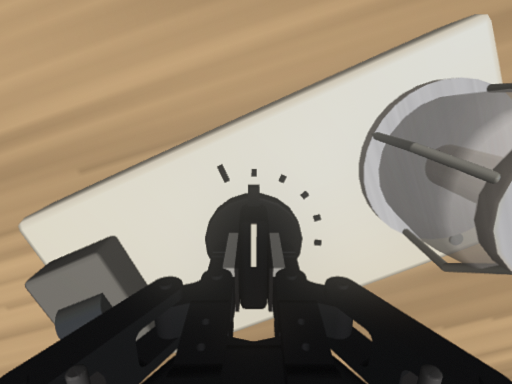

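The nose, at (254,188), sits right at the first dash, (254,172). That's one click.

Emit:
arm_command --pt "0 0.4 1.4 4 0 0" --pt "0 0 0 4 0 0" --pt "0 0 0 4 0 0" --pt "0 0 0 4 0 0" --pt "0 0 0 4 0 0" --pt "0 0 0 4 0 0" --pt "0 0 0 0 0 0" --pt "0 0 0 0 0 0"

```text
time: 12.6
position: [0.6105, -0.0249, 0.087]
tcp_rot: [0.559, 1.497, -0.557]
ft_force: [3.1, -0.6, 4.5]
width: 0.0133
```

```bash
python3 -c "
from h import *
todo(None)
im=capture('wrist');cv2.imwrite('pics/w8.png',im)
"
```

```text
t 12.6 pos [ 0.6105 -0.0249  0.087 ] zang -40.84 F [ 3.1 -0.6  4.5] T [ 0.   -0.66  0.02] w 0.0133 q [-0.04  0.52 -0.2   0.85  0.    0.67]
M [[0.001, 0.654, 0.756], [0.001, 0.756, -0.654], [-1.0, 0.002, 0.0]]
```

View pics/w8.png

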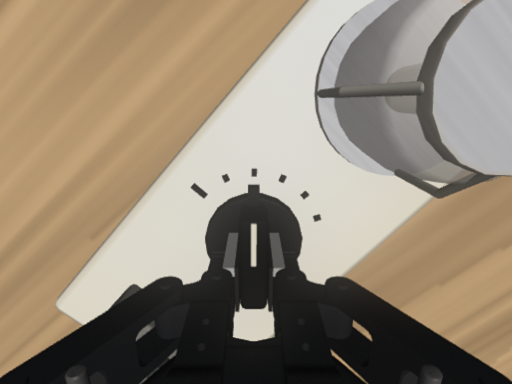

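The nose is now at the second dash, (254,172).

Emit:
arm_command --pt "0 0 0 4 0 0" --pt "0 0 0 4 0 0" --pt "0 0 0 4 0 0" --pt "0 0 0 4 0 0" --pt "0 0 0 4 0 0" --pt "0 0 0 4 0 0" --pt "0 0 0 0.4 0 0" --pt "0 0 0 0 0 0" --pt "0 0 0 0 0 0" --pt "0 0 0 0 0 0"

```text
time: 13.65
position: [0.6108, -0.0247, 0.0871]
tcp_rot: [0.887, 1.382, -0.883]
ft_force: [2.2, 0.5, 4.9]
width: 0.0131
```

```bash
python3 -c "
from h import *
todo(None)
im=capture('wrist');cv2.imwrite('pics/w9.png',im)
cv2.imwrite('pics/s9.png',cv2.resize(capture('scene')[100:275,135:305],None,fx=3.4,fy=3.4))
todo(None)
"
```

```text
t 13.65 pos [ 0.6108 -0.0247  0.0871] zang -65.23 F [2.2 0.5 4.9] T [ 0.04 -0.74  0.12] w 0.0131 q [-0.04  0.52 -0.2   0.85  0.    1.1 ]
M [[0.002, 0.908, 0.419], [0.001, 0.419, -0.908], [-1.0, 0.002, -0.0]]
t 13.75 pos [ 0.6108 -0.0247  0.0871] zang -65.23 F [3.2 0.4 4.9] T [ 0.09 -0.71  0.04] w 0.0131 q [-0.04  0.52 -0.2   0.85  0.    1.1 ]
M [[0.002, 0.908, 0.419], [0.001, 0.419, -0.908], [-1.0, 0.002, -0.0]]
```

View pics/w9.png

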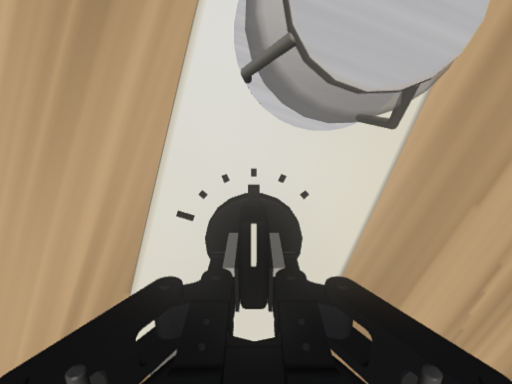

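View pics/s9.png

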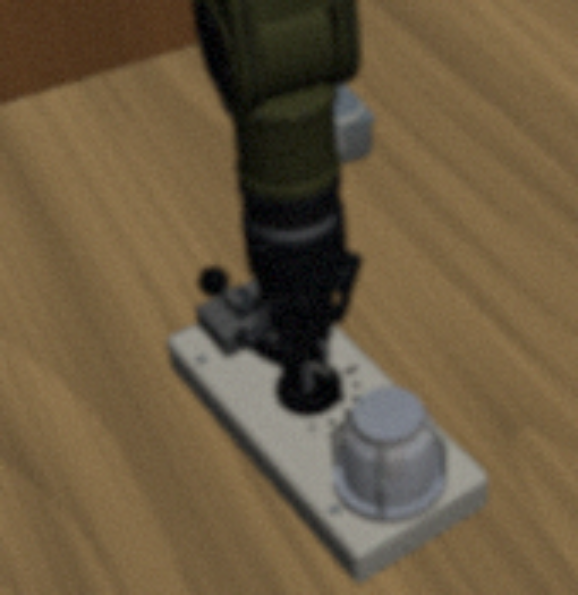

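The nose is at the third dash, (254,172), with dashes 4 and 5 still to its right. The yaw turned 72.2° in total and is steady. The toggle ball, at (212,280) in the crop, is still leaning to the rear. I'm handing in.

```bash
python3 -c "
from h import *
job_done()
"
```

```text
the job is handed in; nothing more can be done
```

I threw the toggle fully to the rear, then turned the dial clockwise past the first and second stops to the third. I handed the job in at about 13.8 s with the gripper still holding the dial there.

- **Toggle:** I pushed it until it stopped moving against its end stop, at about 17 N along the push. The position matched the calculated "on" angle, and the last scene picture shows the ball still leaning to the rear.
- **Dial:** The gripper turned 72.2° in total, against 72.2° for the third stop. After each click the wrist picture showed the nose at the next dash. It ended on the third, with the fourth and fifth still ahead, and the pose stayed steady.
- **Bystanders:** The arm did not touch the bowl, trivet, tin or scoop on any move. I did not take a final picture of all of them.
- **Disagreements:** The first lantern position from the fixed cameras was about 2–3 mm off, so I corrected it with the wrist camera. After the grip closed there was about 6 N of sideways force. A small shift took that away but left about 3–5 N of steady load, which did no harm.

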